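# Tug-test the board carrier, then turn it over

## Task

The blue board carrier should be latched in the turnover stand, but it may not have clicked in. Tug its orange handle straight out with about 10 N to prove that the latch holds (if it slides, push it fully home and tug again); only then swing the frame over by its red bar, half a turn as far as it goes, so that the board hangs upside down with the carrier still latched home. Let go, and do not disturb the loose things on the bench.

Things in the scene. Friction and masses are not known exactly. Their poses are not given: they have to be found in the camera images.
- stand: Turnover stand, fixed to the bench: grey base plate 170 x 215 x 12 mm, two aluminium uprights up to 178 mm high at y = +-94 mm. Origin: underside centre of the base. Its yaw varies. Its -x side is the side where the carrier goes in. The frame turns between the uprights about a horizontal axis along the stand's y, 160 mm above the origin.
- frame_mid (a point): Middle of the turning frame (aluminium, 114 mm wide, two C-shaped rails along x from -50 to +62 mm, closed at +x by a stop), on the turning axis. Its axes are the frame's: x points from the open end to the red bar, y along the axis, z up before the turn and down after it.
- turn_frame (a joint): Angle of the turning frame, rad: 0 at the start (level, board up, red bar on the far side), pi = upside down against its stop. It grows as the red bar rises, passes over the top and comes down on the near side, while the carrier's orange handle swings down and under. It stays where it is left (friction 0.35 N m).
- turn_bar (a point): Middle of the red round turning bar of the frame: 12 mm diameter, along y, 100 mm long, arms at y = +-46 mm; 112 mm from the turning axis, with 46 mm of free space between it and the frame. It can be pinched from above, closing across it, and turns freely enough between the fingers.
- carrier: Blue board carrier, loose, about 0.26 kg: plate 100 x 100 x 8 mm with a relay board on it, sliding along the frame's x in its rails with 0.75 mm of play each way up and down. Origin: centre of the plate. Fully home its origin is 0.5 mm beyond frame_mid in the frame's x, against the stop; at the start it is 0 to 12 mm short of that.
- carrier_bar (a point): Middle of the carrier's orange round handle: 12 mm diameter, along y, 84 mm long, 107 mm from the carrier's origin towards its -x, with 50 mm of free space behind it and arms at y = +-38 mm. Before the turn it is at the height of the turning axis and can be pinched from above. Tugging is pulling it along the frame's -x.
- latch: Spring latch in the frame's -y rail: brass tooth, black knob outside. Its origin is at y = -59.5 mm in the frame when the tooth is about 4 mm deep in the carrier's notch (it drops in by spring, 2 to 3 N, when the carrier is within 3 mm of home; a tug then finds 3 mm of slack); 3 to 5 mm farther out when it rides on the carrier's edge: the carrier then slides with under 7 N. Need not be touched.
- spare_board: Green and blue relay board, 72 x 63 x 20 mm, loose bystander.
- cutters: Side cutters with red handles, 161 x 53 x 13 mm, loose bystander.
- spool: Solder spool, 48 x 48 x 30 mm, blue flanges, loose bystander.
- screwdriver: Screwdriver with yellow handle, 144 mm long, loose bystander.

How it is judged:
On the way, in this order (a step that is already met when the one before it is completed fails the run):
1. with the frame still level, the carrier is tugged against its engaged latch with at least 6 N for 0.2 s (contact force between carrier and latch above 6 N and contact force between the fingers and carrier above 3 N and y of latch in the frame of frame_mid above -0.0615 m and x of carrier in the frame of frame_mid above -0.006 m and value of joint turn_frame below 0.15 rad), for 0.2 s.
2. the frame is turned upside down against its stop (value of joint turn_frame above 3 rad), for 0.2 s.
At the end, for the whole second after the job is handed in: The frame is turned to within 0.14 rad of its upside-down stop, the carrier is in it upside down (within 0.17 rad), at rest, no more than 6.5 mm short of fully home, with the latch tooth in its notch (within 2 mm of fully in), and everything is released (value of joint turn_frame above 3 rad and x of carrier in the frame of frame_mid above -0.006 m and y of latch in the frame of frame_mid above -0.0615 m and angle between carrier's own z axis and vertical above 2.97 rad and linear speed of carrier below 0.02 m/s); the robot touches nothing.
It fails at once if the carrier is jerked against its latch with more than 45 N (contact force between carrier and latch above 45 N).
It fails at once if a loose thing on the bench is moved by more than 30 mm (distance of any of spare_board, cutters, spool, screwdriver from where it was at the start of the episode above 0.03 m).
It also fails if it takes over 72 s, if anything falls off the work surface, if the arm or the gripper's body presses on something with over 40 N, if the wrist force passes 120 N, or if a joint passes its speed limit or range.

## Robot

A 6-joint arm with a two-finger parallel gripper is mounted at the origin on a cart in front of the work surface, level with it; the furniture and walls round the work are solid. World frame = base frame: x ahead of the robot, y to its left, z up, the work surface at z = 0. Lengths are in m, angles in rad, forces in N, time in s.
With the tool pointing down it reaches from about 0.25 to 0.8 m from the base axis. Payload 8.5 kg.
Tool frame: the origin (TCP) lies at the very end of the fingers, on their centre line; the grasp point (between the pads) lies 19 mm behind it; z points along the fingers, y is the line along which they close (so a half turn about z gives the same grasp; the last joint's range is limited). The gripper opens to 85 mm and grips with 20 to 120 N. Pads are 22 mm wide; open, the fingers measure 114 mm over their backs; the gripper's body (76 mm by 85 mm) begins 54 mm behind the grasp point. The pads swing forward as they close: fully open they stand 13 mm farther back than shut.
Start: joints at [-1.13, 0.238, -0.013, 1.319, 0, 1.571], TCP at [0.224, -0.475, 0.231] pointing down, gripper open.
Joint ranges: [-2.66, 2.66], [-1.03, 1.9], [-1.14, 1.46], [-1.82, 2.27], [-1.45, 1.34], [-3.14, 3.14]. Speed limits (rad/s): [2.22, 2.22, 2.79, 3.14, 3.14, 3.14].

## Interface

Orientations are given as a rotation vector (axis times angle).
In Python, from cell import arm gives the robot as it stands. Calls block until the motion is done:
- arm.reach(position, orientation): joint-space move of the TCP to a pose.
- arm.move_straight(position, orientation=None, rate=0.15): straight line of the TCP; orientation=None keeps the orientation; rate is the mean speed in m/s.
- arm.movej(angles): joint-space move.
- arm.grip(opening, grip_force=None): opening from 0.0 (shut) to 1.0 (fully open); grip_force is the grip in N (None keeps the last); returns when the fingers have stopped.
- arm.dwell(seconds).
- arm.ik(position, orientation): joint angles nearest the present ones, or None.
- arm.grab_frame(name): name is "scene" or "side" or "wrist"; returns a dict with "image" (384x512x3 uint8, red, green, blue), "z_map" (384x512 float32, m along the optical axis (not along the pixel's ray), 0 where there is no reading), "fx", "fy", "cx", "cy" (pixels), "R" (3x3) and "t" (3): a world point X has camera coordinates R X + t; the wrist camera has in their place "mount" (4x4, takes a point from camera to tool coordinates, whose origin is the TCP and whose axes are the flange's). Camera axes: x right, y down, z forward; pixel columns grow to the right and rows downward; lengths in m; the calibration is good to about 2 mm. A picture is of the moment at which its call begins: read the wrist's pose just before it.
A pose or a line that the arm cannot do raises arm.Unreachable and nothing moves.
- arm.hand_in(): hands the job in; it is judged then, once.
Trained networks look in the newest picture that a camera, given by its name, has taken for a name from the list of things; names that differ only in an ending like _2 or _b are one class to them, and where a whole thing is asked for, a point or a joint stands for the part that bears it (a point fixed in the world has none). Each returns a list of dicts, best first, with "score" (0 to 1); they miss things now and then, are a little off and sometimes report something else, mostly with a low value. They report only what shows in the picture. A call takes as long as a camera call.
- arm.recognise(camera, target): "position" ([column, row] in pixels, amid what is visible of it).
Readings, each from a call of its own:
- arm.read_t(): time.
- arm.read_qpos(): joint angles.
- arm.read_dq(): joint speeds.
- arm.read_effort(): joint torques, N m.
- arm.read_eef_pos(): TCP position.
- arm.read_ee_rot(): TCP orientation.
- arm.read_force(): force on the tool from outside, world axes, zero at the start.
- arm.read_wrist_torque(): the same for the moment, N m.
- arm.read_gripper_width(): opening from 0.0 (shut) to 1.0 (fully open).
- arm.read_grip_force(): force on a finger pad.
Only numpy, scipy, OpenCV 4.12 (cv2) and the standard library are available. Lean on these libraries where they do the work, as an engineer would, in place of code of your own. Each camera call takes 0.05 s, during which the arm holds its last target. There are 200 camera calls.

## Working session

There is one attempt and no reset: what is moved stays moved. The work goes in short steps, each a Python script; the robot and the scene stay as the last script left them, time stands still between calls to the robot, and variables do not carry over. Pictures are saved under pics/ and viewed, at most 10 in all, crops included, and the job is handed in when it is done.

```bash
ls; mkdir -p pics
cat > h.py <<'E'
import numpy as np, cv2
from cell import arm
from scipy.spatial.transform import Rotation as Ro
def snap(n):
    f=arm.grab_frame(n); return f
def cam2world(f,Xc,pose=None):
    Xc=np.asarray(Xc,float)
    if 'R' in f: return (Xc-f['t'])@np.asarray(f['R'])
    p,r=pose; M=np.asarray(f['mount']); Xt=Xc@M[:3,:3].T+M[:3,3]
    return Xt@Ro.from_rotvec(r).as_matrix().T+p
def cloud(f,pose=None):
    z=f['z_map']; v,u=np.indices(z.shape)
    X=np.stack([(u-f['cx'])/f['fx']*z,(v-f['cy'])/f['fy']*z,z],-1)
    return cam2world(f,X.reshape(-1,3),pose).reshape(z.shape+(3,))
def save(f,name): cv2.imwrite('pics/'+name,f['image'][:,:,::-1])
E
python3 - <<'E'
from h import *
out=[]
for c in ['scene','side']:
    f=snap(c); save(f,c+'1.png'); P=cloud(f)
    out.append(f['image'])
    for t in ['stand','turn_bar','carrier_bar','carrier','latch','spare_board','cutters','spool','screwdriver']:
        for d in arm.recognise(c,t)[:1]:
            u,v=map(int,np.round(d['position'])); w=P[max(v-1,0):v+2,u-1:u+2].reshape(-1,3)
            print(c,t,round(d['score'],2),u,v,P[v,u].round(3))
    np.savez('/tmp/'+c,P=P,im=f['image'])
print(arm.read_t(),arm.read_ee_rot(),arm.read_gripper_width(),arm.read_force())
E
```

```text
cell.py
pics
scene stand 0.71 238 186 [0.606 0.148 0.012]
scene turn_bar 0.6 227 142 [0.636 0.148 0.158]
scene carrier_bar 0.94 245 157 [0.559 0.163 0.178]
scene carrier 0.76 249 160 [0.551 0.159 0.17 ]
scene latch 0.44 276 142 [0.546 0.074 0.168]
scene spare_board 0.55 197 268 [0.502 0.38  0.019]
scene cutters 0.79 162 232 [0.637 0.374 0.014]
scene spool 0.81 258 281 [0.375 0.311 0.033]
scene screwdriver 0.7 369 190 [ 0.352 -0.07   0.022]
side stand 0.74 287 216 [0.606 0.164 0.011]
side turn_bar 0.97 299 185 [0.594 0.096 0.168]
side carrier_bar 0.94 276 172 [0.563 0.159 0.168]
side carrier 0.85 275 173 [0.555 0.144 0.176]
side latch 0.64 304 181 [0.615 0.113 0.162]
side spare_board 0.45 276 173 [0.562 0.156 0.167]
side cutters 0.46 252 181 [0.566 0.341 0.011]
side spool 0.5 190 200 [0.37  0.289 0.028]
side screwdriver 0.8 218 322 [ 0.353 -0.083  0.016]
1.0 [-3.06550401e+00 -6.86775593e-01  1.22202000e-05] 0.9944501877501938 [ 0.09503878 -0.27733201  0.02056781]
```

View pics/scene1.png

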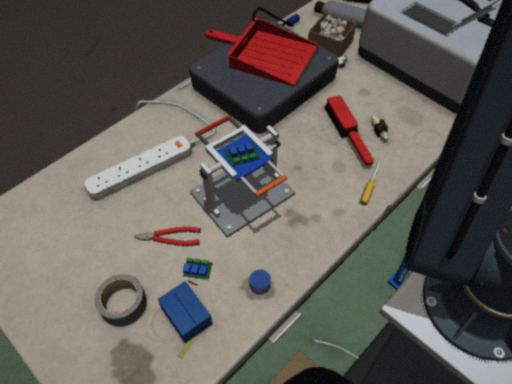

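View pics/side1.png

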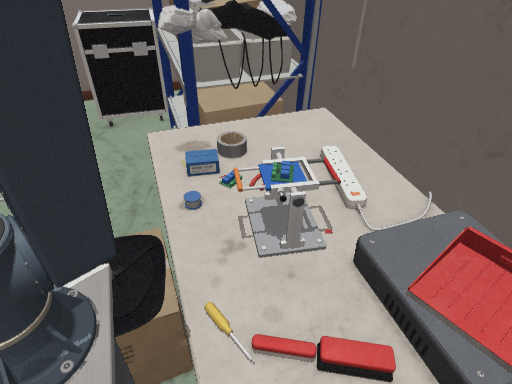

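The scene view shows the frame level at about (240,155), with the orange handle at (271,185) on the near side and the red bar at (213,127) on the far side. The side view agrees: orange at (239,180), red at (332,170). I'll segment both bars by colour and height.

```bash
cat > seg.py <<'E'
from h import *
def bars(P,im,lo=.135,hi=.19):
    hsv=cv2.cvtColor(im,cv2.COLOR_RGB2HSV); H,S,V=[hsv[...,i].astype(int) for i in range(3)]
    ok=(P[...,2]>lo)&(P[...,2]<hi)&(P[...,0]<.9)&(P[...,0]>.3)&(abs(P[...,1]-.15)<.25)&(S>150)&(V>90)
    r={}
    for n,m in [('orange',(H>=6)&(H<=16)),('red',((H<=4)|(H>=174)))]:
        Q=P[ok&m]
        if len(Q)<8: r[n]=None; continue
        c=np.median(Q,0); Q=Q[np.linalg.norm(Q-c,axis=1)<.07]
        _,_,vt=np.linalg.svd(Q[:,:2]-Q[:,:2].mean(0)); d=vt[0]; s=(Q[:,:2]-c[:2])@d
        a,b=np.percentile(s,[2,98]); mid=np.append(c[:2]+((a+b)/2-np.median(s))*d,c[2])
        r[n]=(mid,np.degrees(np.arctan(d[1]/d[0])),b-a,len(Q),np.percentile(Q[:,2],95))
    return r
if __name__=='__main__':
    for c in ['scene','side']:
        d=np.load('/tmp/%s.npz'%c); P=d['P'];im=d['im']
        for k,v in bars(P,im).items(): print(c,k,v)
        # base plate
        m=(P[...,2]>.006)&(P[...,2]<.018)&(np.hypot(P[...,0]-.62,P[...,1]-.14)<.17)
        Q=P[m][:,:2].astype(np.float32); print(cv2.minAreaRect(Q),len(Q))
E
python3 seg.py
```

```text
scene orange (array([0.46955646, 0.17335272, 0.16481251]), np.float64(81.53575800602452), np.float64(0.07876563975065276), 156, np.float64(0.16727334801881252))
scene red (array([0.69557369, 0.13580206, 0.16585748]), np.float64(81.42737143656073), np.float64(0.09261305357689552), 123, np.float64(0.16851260417352118))
((0.6058149933815002, 0.16196303069591522), (0.3078708052635193, 0.27616193890571594), 36.46297836303711) 3329
side orange (array([0.47152229, 0.16934552, 0.16321922]), np.float64(81.51959484671978), np.float64(0.07921800675437628), 102, np.float64(0.1650535179292424))
side red (array([0.69599106, 0.13346465, 0.16393544]), np.float64(81.85171913088696), np.float64(0.09241737097641364), 102, np.float64(0.16553142821941372))
((0.6441881060600281, 0.14372773468494415), (0.216575026512146, 0.28455644845962524), 81.3061294555664) 2770
```

Both cameras agree: the frame x axis is at a yaw of about -9°, and the bars are about 228 mm apart against 218.5 mm when fully home, so the carrier is probably about 9 mm short. I'll refine this with the wrist camera.

```bash
cat >> h.py <<'E'
def ori(yaw,s=1):
    y=s*np.array([np.cos(yaw),np.sin(yaw),0]); z=np.array([0,0,-1.])
    return Ro.from_matrix(np.stack([np.cross(y,z),y,z],1)).as_rotvec()
E
python3 - <<'E'
from h import *; from seg import bars
yaw=np.radians(-8.6); q0=arm.read_qpos()
for s in (1,-1):
    for p in [(.50,.167,.33),(.47,.17,.141),(.695,.135,.141)]:
        q=arm.ik(p,ori(yaw,s)); print(s,None if q is None else np.round(q,2))
qs=[(np.abs(arm.ik((.50,.167,.33),ori(yaw,s))).max() if arm.ik((.50,.167,.33),ori(yaw,s)) is not None else 9,s) for s in (1,-1)]
s=min(qs)[1]; print('s',s)
arm.reach((.50,.167,.36),ori(yaw,s))
for k,p in enumerate([None,(.60,.15,.36)]):
    if p: arm.move_straight(p)
    pose=(np.array(arm.read_eef_pos()),np.array(arm.read_ee_rot())); f=snap('wrist'); P=cloud(f,pose); save(f,'w%d.png'%k)
    print(pose, bars(P,f['image']))
    np.savez('/tmp/w%d'%k,P=P,im=f['image'])
    for t in ['turn_bar','carrier_bar','latch']:
        for d in arm.recognise('wrist',t)[:1]:
            u,v=map(int,d['position']); print(t,d['score'],u,v,P[v,u].round(4))
print(arm.read_t(),arm.read_force())
E
```

```text
1 [0.32 0.23 0.23 1.57 0.   2.04]
1 [ 0.35  0.24 -0.24  1.08  0.    2.07]
1 [0.19 0.59 0.32 1.3  0.   1.91]
-1 [ 0.32  0.23  0.23  1.57  0.   -1.1 ]
-1 [ 0.35  0.24 -0.24  1.08  0.   -1.07]
-1 [ 0.19  0.59  0.32  1.3   0.   -1.23]
s -1
(array([0.50015157, 0.16646955, 0.35987832]), array([ 2.04682490e+00, -2.38298117e+00,  1.36326275e-04])) {'orange': (array([0.47216348, 0.17108817, 0.16483129]), np.float64(81.03608777652737), np.float64(0.07894791451668781), 609, np.float64(0.1662331064362294)), 'red': (array([0.69556753, 0.13640296, 0.16554436]), np.float64(81.98220224804442), np.float64(0.09228139523874539), 804, np.float64(0.16711699121476814))}
turn_bar 0.59 126 152 [0.6336 0.1264 0.1651]
carrier_bar 0.63 193 168 [0.5641 0.1541 0.169 ]
latch 0.5 196 91 [0.5447 0.076  0.1689]
(array([0.59964272, 0.1500013 , 0.35995591]), array([ 2.04828112e+00, -2.38162929e+00, -4.18949677e-04])) {'orange': (array([0.47293901, 0.17134397, 0.16481495]), np.float64(81.33956591858168), np.float64(0.0782759097186483), 627, np.float64(0.16636913640879344)), 'red': (array([0.69674036, 0.13642354, 0.16576053]), np.float64(81.46732693304925), np.float64(0.09189272098134313), 683, np.float64(0.16717892044541977))}
turn_bar 0.82 215 151 [0.6362 0.1229 0.1697]
carrier_bar 0.62 283 167 [0.5659 0.1514 0.1691]
latch 0.61 293 93 [0.5462 0.0763 0.1676]
4.7417 [ 1.17848874  0.94849493 -0.335744  ]
```

Wrist estimate: orange handle at (0.4725, 0.171), red bar at (0.696, 0.136), 226 mm apart, so the carrier is about 8 mm short. Next is to grasp the handle and do a gentle first tug with a force guard.

```bash
cat >> h.py <<'E'
YAW=np.radians(-8.7); XD=np.array([np.cos(YAW),np.sin(YAW),0]); O=ori(YAW,-1)
def fx(n=3): return float(np.mean([np.array(arm.read_force())@XD for _ in range(n)]))
def creep(start,step,maxd,stop,f0):
    """step commanded TCP along XD from start until |force change|>stop"""
    d=0;log=[]
    while abs(d)<maxd-1e-9:
        d+=step; arm.move_straight(start+d*XD,rate=.02); f=fx()-f0; log.append((round(d*1e3,1),round((np.array(arm.read_eef_pos())-start)@XD*1e3,1),round(f,1)))
        if abs(f)>stop: break
    print(log); return start+d*XD,f
E
python3 - <<'E'
from h import *
b=np.array([.4725,.1712,.141])
arm.reach(b+[0,0,.12],O); arm.grip(.5,25); arm.move_straight(b+[0,0,.05]); arm.move_straight(b,rate=.08)
f0=fx(); print('f0',f0,np.round(arm.read_force(),1))
arm.grip(0,40); print('width',arm.read_gripper_width(),arm.read_grip_force(),'f',fx()-f0,arm.read_eef_pos())
print(arm.read_t())
p,f=creep(b,-.001,.006,9,f0)
print(p,f,arm.read_t())
E
```

```text
f0 0.8017777003267693 [ 0.7 -0.5  0.2]
width 0.1253975446596443 38.92901837825775 f -2.7831978708347 [0.47255351 0.17125727 0.14129436]
7.7083
[(-1.0, np.float64(-0.2), 3.3), (-2.0, np.float64(-1.4), 4.1), (-3.0, np.float64(-2.8), 4.4), (-4.0, np.float64(-4.0), 3.5), (-5.0, np.float64(-5.1), 2.5), (-6.0, np.float64(-6.2), 2.8)]
[0.46656904 0.17210756 0.141     ] 2.805996274367104 9.2083
```

It slides at about 4 N, so the latch was not engaged. I'll push it home, then tug again.

Run:
```python
from h import *
f0=.8
s=np.array([.46656904,.17210756,.141])
p,f=creep(s,.001,.024,18,f0)
print('home',p,f,arm.read_t())
h=p
p2,f=creep(p,-.0005,.012,9.5,f0)
arm.dwell(.6); print('hold',fx()-f0,p2,np.round(arm.read_force(),1),arm.read_grip_force(),arm.read_eef_pos(),arm.read_t())
```

```text
[(1.0, np.float64(-0.1), -3.7), (2.0, np.float64(1.3), -4.5), (3.0, np.float64(3.0), -5.1), (4.0, np.float64(4.1), -4.4), (5.0, np.float64(5.1), -4.8), (6.0, np.float64(6.0), -4.7), (7.0, np.float64(7.1), -4.8), (8.0, np.float64(8.1), -4.6), (9.0, np.float64(9.0), -3.7), (10.0, np.float64(10.1), -4.3), (11.0, np.float64(11.1), -4.8), (12.0, np.float64(12.4), -3.0), (13.0, np.float64(13.4), -1.5), (14.0, np.float64(14.2), -2.2), (15.0, np.float64(15.1), -2.9), (16.0, np.float64(15.4), -5.4), (17.0, np.float64(15.4), -9.4), (18.0, np.float64(15.5), -13.1), (19.0, np.float64(15.5), -16.0), (20.0, np.float64(15.5), -19.9)]
home [0.48633892 0.16908234 0.141     ] -19.941427305447714 14.2083
[(-0.5, np.float64(-4.5), -17.6)]
hold -17.79941563321001 [0.48584467 0.16915797 0.141     ] [-16.5   4.9   3.7] 39.732343554496765 [0.48186032 0.1695182  0.13987374] 15.0583
```

Run:
```python
from h import *
f0=.8
s=np.array([.46656904,.17210756,.141])
p=s+.015*XD; arm.move_straight(p,rate=.02); print(fx()-f0)
d=0;log=[]
while d>-.0105:
    d-=.0005; arm.move_straight(p+d*XD,rate=.02); f=fx()-f0
    log.append((round(d*1e3,1),round(float((np.array(arm.read_eef_pos())-p)@XD)*1e3,1),round(f,1)))
    if f>12: break
print(log)
arm.dwell(.7); print('hold',fx()-f0,((np.array(arm.read_eef_pos())-p)@XD)*1e3,arm.read_grip_force(),arm.read_t())
```

```text
-2.9186820610297897
[(-0.5, -0.0, 1.0), (-1.0, -0.8, -0.5), (-1.5, -1.5, 0.3), (-2.0, -2.1, -0.3), (-2.5, -2.6, -0.2), (-3.0, -3.0, 0.4), (-3.5, -3.1, 2.6), (-4.0, -3.3, 5.2), (-4.5, -3.4, 6.9), (-5.0, -3.5, 8.3), (-5.5, -3.5, 9.3), (-6.0, -3.6, 11.1), (-6.5, -3.6, 12.5)]
hold 13.015824774439634 -3.6349670017804936 39.495643973350525 19.3833
```

The latch holds at 13 N with 3 mm of slack. I'll relax, release and go over the red bar.

Run:
```python
from h import *; from seg import bars
s=np.array([.46656904,.17210756,.141]); p=s+.0145*XD
arm.move_straight(p,rate=.02); arm.grip(.5); arm.move_straight(p+[0,0,.09]); 
arm.move_straight((.62,.148,.34),rate=.25)
pose=(np.array(arm.read_eef_pos()),np.array(arm.read_ee_rot())); f=snap('wrist'); P=cloud(f,pose); save(f,'w3.png')
r=bars(P,f['image']); print(r)
d=r['red'][0]-r['orange'][0]; print('dist',np.linalg.norm(d[:2]),arm.read_t(),arm.read_gripper_width())
b=np.array([.6965,.1365,.141])
arm.move_straight(b+[0,0,.1],rate=.25); arm.move_straight(b,rate=.08); F0=np.array(arm.read_force())
arm.grip(0,40); F=np.array(arm.read_force())-F0; print('w',arm.read_gripper_width(),arm.read_grip_force(),F.round(1),F@XD,F0.round(1),arm.read_eef_pos(),arm.read_t())
```

```text
{'orange': (array([0.48211633, 0.16951885, 0.16401091]), np.float64(81.20441019324119), np.float64(0.07918273467580605), 686, np.float64(0.1657154468743216)), 'red': (array([0.6968487 , 0.13644269, 0.16643669]), np.float64(81.45139137989351), np.float64(0.0935831107853519), 750, np.float64(0.16774759798004443))}
dist 0.21726486711262216 21.9 0.5031619726590745
w 0.12571834163057172 38.936755657196045 [ 6.1 -0.9  0.7] 6.174083937122295 [-0.4 -0.3 -0.1] [0.69770391 0.13638663 0.14155932] 24.3333
```

View pics/w3.png

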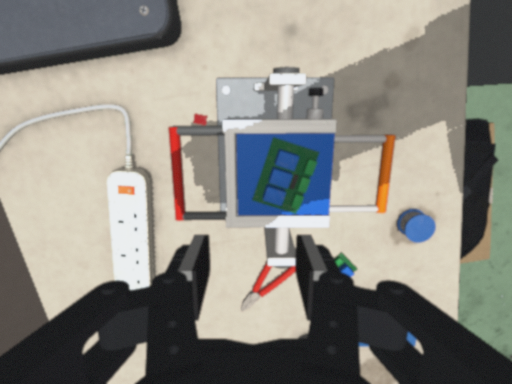

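The wrist view shows the carrier fully home between the rails, with the red bar at column 178 and the orange handle at column 388, and the latch knob at (316,95). Bar spacing is now 217 mm. The red bar is gripped, so I'll swing it along the arc with force monitoring.

Run:
```python
from h import *
C=np.array([.6980,.1365,.1605])-.112*XD; Z=np.array([0,0,1.])
log=[]; n=20
for i in range(1,n+1):
    t=np.pi*i/n
    try: arm.move_straight(C+.112*(np.cos(t)*XD+np.sin(t)*Z)-.019*Z,rate=.06 if i<n else .03)
    except arm.Unreachable: print('unreach',i); break
    F=np.array(arm.read_force()); log.append((i,round(float(F@XD),1),round(F[2],1)))
    if np.linalg.norm(F)>35: print('abort'); break
print(log,arm.read_eef_pos(),C,arm.read_t())
```

```text
[(1, -0.4, np.float64(0.9)), (2, -0.6, np.float64(-0.6)), (3, 2.7, np.float64(2.7)), (4, 4.2, np.float64(3.3)), (5, 5.6, np.float64(6.8)), (6, 7.8, np.float64(11.1)), (7, 7.2, np.float64(15.9)), (8, 5.5, np.float64(20.5)), (9, 3.8, np.float64(19.8)), (10, 0.8, np.float64(18.9)), (11, -1.4, np.float64(14.8)), (12, -0.2, np.float64(8.8)), (13, -1.5, np.float64(4.9)), (14, -1.6, np.float64(2.1)), (15, -1.2, np.float64(-1.2)), (16, 2.6, np.float64(-2.1)), (17, 3.4, np.float64(-2.2)), (18, 4.5, np.float64(-4.1)), (19, 3.9, np.float64(-2.3)), (20, 1.4, np.float64(-1.8))] [0.47639755 0.17055403 0.1413228 ] [0.58728868 0.15344121 0.1605    ] 33.4667
```

Run:
```python
from h import *
p=np.array(arm.read_eef_pos()); p[2]=.1415; print(arm.read_gripper_width(),arm.read_grip_force())
log=[]
for d in np.arange(.001,.011,.001):
    arm.move_straight(p-[0,0,d],rate=.02); F=np.array(arm.read_force()); z=arm.read_eef_pos()[2]; log.append((round(z,4),round(F[2],1)))
    if F[2]>18: break
print(log); arm.dwell(.4)
f=snap('side'); save(f,'side4.png'); f=snap('scene'); save(f,'scene4.png'); print(arm.read_t())
a=cv2.imread('pics/side4.png')[100:280,180:400]; b=cv2.imread('pics/scene4.png')[80:260,150:370]
cv2.imwrite('pics/c4.png',cv2.resize(np.hstack([a,b]),(792,324)))
```

```text
0.12241919760934264 48.791711926460266
[(np.float64(0.1405), np.float64(0.6)), (np.float64(0.1395), np.float64(3.0)), (np.float64(0.1385), np.float64(3.0)), (np.float64(0.1378), np.float64(7.1)), (np.float64(0.1377), np.float64(17.4)), (np.float64(0.1373), np.float64(23.7))]
35.4667
```

View pics/c4.png

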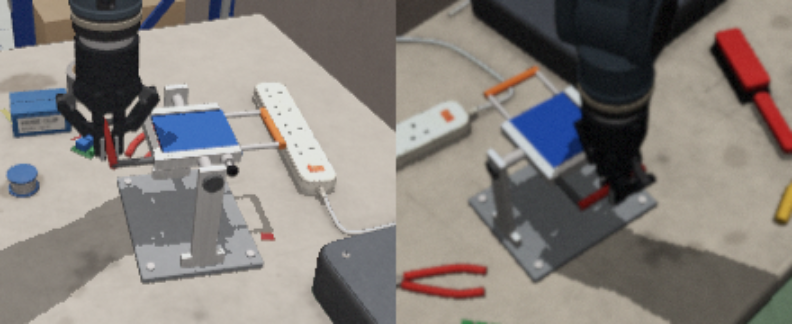

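The frame is flipped against its stop: force rose sharply to 24 N, with the plain blue underside up, the orange handle now on the far side and the red bar in the gripper on the near side. I'll release, retreat and verify.

Run:
```python
from h import *; from seg import bars
p=np.array(arm.read_eef_pos()); arm.move_straight(p+[0,0,.001],rate=.02)
arm.grip(.45); arm.move_straight(np.array([p[0],p[1],.25]),rate=.1)
arm.move_straight((.56,.155,.35),rate=.2)
pose=(np.array(arm.read_eef_pos()),np.array(arm.read_ee_rot())); f=snap('wrist'); P=cloud(f,pose); save(f,'w5.png')
r=bars(P,f['image']); print(r); d=r['red'][0]-r['orange'][0]
print('dist',np.linalg.norm(d[:2]),'tilt',np.arctan2(d[2],np.hypot(*d[:2])))
C=np.array([.58729,.15344]); T=P-np.append(C,0)
lx=-(T[...,:2]@XD[:2]); ly=T[...,:2]@np.array([-XD[1],XD[0]])
im=f['image'].astype(int); k=(im.max(-1)<60)&(P[...,2]>.13)&(P[...,2]<.19)&(abs(ly)<.09)&(abs(lx)<.07)
print('knob',k.sum(),np.percentile(ly[k],[2,50,98]) if k.any() else None, arm.read_force(),arm.read_t())
for t in ['spare_board','cutters','spool','screwdriver']:
    for c in ['scene']:
        pass
f=snap('scene'); P=cloud(f)
for t in ['spare_board','cutters','spool','screwdriver']:
    for d in arm.recognise('scene',t)[:1]: u,v=map(int,np.round(d['position'])); print(t,P[v,u].round(3))
```

```text
{'orange': (array([0.69442171, 0.13550318, 0.16392467]), np.float64(80.6710067887649), np.float64(0.07850008656649439), 508, np.float64(0.16561459039955273)), 'red': (array([0.47759054, 0.16933646, 0.16618213]), np.float64(81.4500394910453), np.float64(0.09236311491052057), 716, np.float64(0.16771895939775364))}
dist 0.21945488987649153 tilt 0.010286329030539963
knob 51 [-0.08435013 -0.08242781 -0.08049072] [ 0.05056939  0.48538431 -0.00888289] 38.2583
spare_board [0.502 0.383 0.017]
cutters [0.623 0.356 0.009]
spool [0.373 0.316 0.028]
screwdriver [ 0.349 -0.058  0.019]
```

View pics/w5.png

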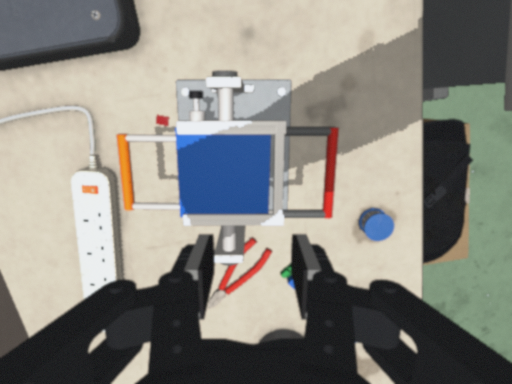

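The wrist view shows the frame flipped and level to 0.01 rad, with the red bar at column 332 on the near side and the orange handle at column 125. Bar spacing is 219.5 mm, so the carrier is still home. The latch knob at (197,95) is in, the bystanders haven't moved, and the gripper is clear.

```bash
python3 -c "
from cell import arm
print(arm.hand_in())"
```

```text
the job is handed in; nothing more can be done
None
```

The carrier had not clicked in, so I pushed it home and tugged it (the latch held at 13 N), then swung the frame over to its stop and let go; the job is handed in with the carrier still latched and the loose things not visibly moved.

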